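Set the bench blocks out from the pile

ROBOT

A 6-joint arm with a two-finger parallel gripper is mounted at the origin on a cart in front of the work surface, level with it; the furniture and walls round the work are solid. World frame = base frame: x ahead of the robot, y to its left, z up, the work surface at z = 0. Lengths are in m, angles in rad, forces in N, time in s.
With the tool pointing down it reaches from about 0.275 to 0.825 m from the base axis. Payload 4.9 kg.
Tool frame: the origin (TCP) lies at the very end of the fingers, on their centre line; the grasp point (between the pads) lies 19 mm behind it; z points along the fingers, y is the line along which they close (so a half turn about z gives the same grasp; the last joint's range is limited). The gripper opens to 85 mm and grips with 20 to 120 N. Pads are 22 mm wide; open, the fingers measure 114 mm over their backs; the gripper's body (76 mm by 85 mm) begins 54 mm behind the grasp point. The pads swing forward as they close: fully open they stand 13 mm farther back than shut.
Start: joints at [-1.373, 0.326, -0.193, 1.052, 0, 1.437], TCP at [0.179, -0.52, 0.231] pointing down, gripper open.
Joint ranges: [-2.65, 2.65], [-0.97, 1.79], [-1.3, 1.35], [-1.93, 2.1], [-1.47, 1.37], [-3.14, 3.14]. Speed limits (rad/s): [2.57, 2.57, 3.14, 3.14, 3.14, 3.14].

INTERFACE

Orientations are given as a 3x3 rotation matrix whose columns are the frame's x, y, z axes.
In Python, from cell import bot gives the robot as it stands. The module is installed in compiled form; this text tells all that it offers.
- The arm moves only by the tool arm_command, never from a script. Its argument "targets" is a list of rows, each a list of 3 entries, a list of its own where there are three numbers: the finger opening in m, from 0 to 0.0854, then the shift along the tool's x, y, z in a scale on which 1.0 is 800 mm, then the turn about the tool's z in a scale on which 1.0 is 120 degrees. A call has 1 to 8 rows; each row is the pose to reach, as a shift and turn from the pose commanded when the call began, along the tool's axes at that moment; what a row does not reach only later rows make up. A row lasts 1/8 s, in which the tool goes at most 62.5 mm and 10.7 degrees, less where a joint would pass 70% of its speed; a pose out of reach is approached as far as the arm can. A shift or turn number past 1, either way, is cut back to 1. A call with a gripper value outside its range is refused whole. The fingers move at their own pace and stop on an object; the grip force is fixed at half the most. Time passes only in rows, so rows that repeat a pose let the fingers close. It gives the time, the measured TCP pose, the force, the opening and the grip force at its end, in the units of the state.
- bot.observe(): the state, without advancing time (a new reading comes with each control period).
- bot.get_image(name): name is "scene" or "side" or "wrist"; returns the picture (480x640x3 uint8, red, green, blue); there is no depth.
- bot.camera_info(name): a dict with "K" (3x3 intrinsics, pixels), "R" (3x3) and "t" (3): a world point X has camera coordinates R X + t; the wrist camera has in their place "hand_eye" (4x4, takes a point from camera to tool coordinates, whose origin is the TCP and whose axes are the flange's). Camera axes: x right, y down, z forward; pixel columns grow to the right and rows downward; lengths in m; the calibration is good to about 2 mm. A picture is of the moment at which its call begins: read the wrist's pose just before it. camera_info takes no time and is no camera call.
- bot.hand_in(): hands the job in; it is judged then, once.
Trained networks look in the newest picture that a camera, given by its name, has taken for a name from the list of things; names that differ only in an ending like _2 or _b are one class to them, and where a whole thing is asked for, a point or a joint stands for the part that bears it (a point fixed in the world has none). Each returns a list of dicts, best first, with "confidence" (0 to 1); they miss things now and then, are a little off and sometimes report something else, mostly with a low value. They report only what shows in the picture. A call takes as long as a camera call. They do not tell look-alikes from the thing itself.
- bot.look_for(camera, name): "location" ([x, y, z] in m, in world coordinates, good to about 4 mm: the middle of the surface that is visible of it).
- bot.outline_of(camera, name): "region" (480x640 bool, what is visible of it).
The state is a dict: "clock": time; "q": joint angles; "joint_vel": joint speeds; "joint_torque": joint torques, N m; "eef_pos": TCP position; "ee_rot": TCP orientation; "force": force on the tool from outside, world axes, zero at the start; "torque": the same for the moment, N m; "finger_gap": opening from 0.0 (shut) to 1.0 (fully open); "finger_force": force on a finger pad.
Only numpy, scipy, OpenCV 4.12 (cv2) and the standard library are available. Lean on these libraries where they do the work, as an engineer would, in place of code of your own. Each camera call takes 0.05 s, during which the arm holds its last target. There are 200 camera calls.

TASK

After sweeping the bench, everything was left in one pile: take it apart and put each thing back in its own place, ready for work. The loupe goes in the middle of the small saucer, the brass doming cube into the square well of the wooden punch stand, the steel bench block into the recess of the black rubber base, and the holed soldering block into the low steel tray; each must lie flat on the floor of its place, the same side up as it lay in the pile, and be let go.

Things in the scene. Friction and masses are not known exactly. Their poses are not given: they have to be found in the camera images.
- loupe: folding loupe lying on top of the pile: a round black barrel 27 mm across joined to a flat brown case 24 mm wide, together 27 x 54 x 14 mm (x, y, z). Origin: middle of its underside; the barrel is centred 13 mm from it along +y, the case lies along -y. Grip it across x. 35 g. (Mind the pliers hung from the shelf at the back, beyond x = 0.66 and from 0.2 m up.)
- doming_block: tan brass doming (dapping) cube, 50 x 50 x 50 mm, round hollows in its faces, in the pile, under the loupe (a like cube by the lamp is no part of the job). Origin: centre of its underside. 0.6 to 0.9 kg: grip it firmly at half its height
- steel_block: square polished steel bench block, 64 x 64 x 19 mm, under the doming cube. Origin: centre of its underside. Up to 0.81 kg
- solder_block: pale ceramic soldering block with a grid of small holes, 70 x 100 x 14 mm (x, y, z), at the bottom of the pile, on the worktop. Origin: centre of its underside. Grip it across its 70 mm. Up to 0.21 kg
- saucer: small round saucer, 95 mm across and 11 mm high, standing alone on the worktop (fixed): the loupe's place. Origin: centre of its underside; its inner floor, 72 mm across, lies 4 mm above that
- doming_stand: wooden stand (fixed) for the doming cube. Origin: underside, at the centre of its 62 x 62 mm square well; well floor 8 mm, rim 18 mm above the worktop. It reaches from -42 to +62 mm in x and is 88 mm wide in y; along the +x side, 31 to 62 mm out, a ledge 24 mm high holds four upright ball-headed steel punches (47 mm out, up to 58 mm high). Keep the fingers on the free y sides
- rubber_base: square black rubber base (fixed), 98 x 98 mm, with a square recess of 76 x 76 mm for the steel bench block. Origin: centre of its underside. Recess floor 9 mm, rim 14 mm above the worktop; the two rims across y have 44 mm wide finger gaps in their middle, down to the floor of the recess
- solder_tray: low sheet-steel tray on feet (fixed), 89 x 119 mm over its rims, floor 82 x 112 mm (x, y) for the soldering block. Origin: underside, at the centre. Its floor lies 5 mm and its slightly flared rim 12 mm above the worktop; the two long rims (across x) have 48 mm wide finger gaps in their middle, down to the floor
Not all that is in view belongs to the job. There is more than one size of the doming_block; the one meant has the size given above.

How it is judged:
By the outcome, as a careful person would: the job done as asked, in the order asked, and still so for the second after the job is handed in, with the robot touching nothing.
It also fails if it takes over 136 s, if anything falls off the work surface, if the arm or the gripper's body presses on something with over 40 N, if the wrist force passes 120 N, or if a joint passes its speed limit or range.

## Working session

There is one attempt and no reset: what is moved stays moved. The work goes in short steps, Python scripts to look and compute and a tool call to move; the robot and the scene stay as the last step left them, time stands still between calls to the robot, and variables do not carry over. Pictures are saved under pics/ and viewed, at most 14 in all, crops included, and the job is handed in when it is done.

Besides the shell and the picture viewer there is one more tool, called after "Emit:" by a JSON object that holds its "op" and its "data", one argument or row to a line. arm_command: Moves the arm, as the interface text tells. Its arguments: {"type":"object","properties":{"targets":{"type":"array"}},"required":["targets"]}

```bash
mkdir -p pics; cat > h.py <<'E'
import numpy as np, cv2
from cell import bot
def ray(cam,uv,z):
    c=bot.camera_info(cam);K=np.array(c["K"])
    if "hand_eye" in c:
        s=bot.observe();T=np.eye(4);T[:3,:3]=s["ee_rot"];T[:3,3]=s["eef_pos"]
        M=T@np.array(c["hand_eye"]);Rw=M[:3,:3];o=M[:3,3]
    else:
        R=np.array(c["R"]);Rw=R.T;o=-R.T@np.array(c["t"])
    uv=np.atleast_2d(np.array(uv,float));d=np.c_[uv,np.ones(len(uv))]@np.linalg.inv(K).T@Rw.T
    return o+d*((z-o[2])/d[:,2])[:,None]
def save(cam,name,crop=None,s=1):
    im=bot.get_image(cam)
    o=im if crop is None else im[crop[1]:crop[3],crop[0]:crop[2]]
    cv2.imwrite("pics/"+name,cv2.resize(o[:,:,::-1],None,fx=s,fy=s,interpolation=cv2.INTER_CUBIC));return im
def rect(cam,name,z,k=0):
    L=bot.outline_of(cam,name)
    out=[]
    for r in L:
        m=r["region"].astype(np.uint8);c=max(cv2.findContours(m,0,2)[0],key=cv2.contourArea)[:,0]
        p=ray(cam,c,z)[:,:2]*1000
        (cx,cy),(w,h),a=cv2.minAreaRect(p.astype(np.float32))
        out.append((round(r["confidence"],2),c.mean(0).round().tolist(),[round(float(v),1) for v in(cx,cy,w,h,a)]))
    return out
E
python3 - <<'E'
from h import *
np.set_printoptions(precision=3,suppress=True)
s=bot.observe();print(s)
for c in("scene","side"): save(c,c+"0.png")
for c in("scene","side"):
    for n in "loupe doming_block steel_block solder_block saucer doming_stand rubber_base solder_tray".split():
        print(c,n,[(round(r["confidence"],2),np.round(r["location"],3).tolist()) for r in bot.look_for(c,n)])
print(bot.camera_info("wrist"))
for c in("scene","side"):
    i=bot.camera_info(c);print(c,-np.array(i["R"]).T@np.array(i["t"]))
E
```

```text
{'clock': 0.0, 'q': array([-1.373,  0.327, -0.194,  1.052, -0.   ,  1.437]), 'joint_vel': array([ 0.001, -0.   ,  0.002,  0.   ,  0.001,  0.001]), 'joint_torque': array([ -0.001, -44.34 ,  26.244,   0.015,  -0.   ,  -0.   ]), 'eef_pos': array([ 0.179, -0.519,  0.23 ]), 'ee_rot': array([[ 0.945,  0.326, -0.   ],
       [ 0.326, -0.945,  0.002],
       [ 0.   , -0.002, -1.   ]]), 'force': array([-0.696,  0.072, -0.156]), 'torque': array([-0.078, -0.001, -0.029]), 'finger_force': 0.0, 'finger_gap': 1.0010208680825476}
scene loupe [(0.74, [0.533, 0.403, 0.092])]
scene doming_block [(0.76, [0.521, 0.386, 0.061]), (0.68, [0.484, 0.502, 0.032])]
scene steel_block [(0.79, [0.508, 0.38, 0.034])]
scene solder_block [(0.56, [0.512, 0.362, 0.01])]
scene saucer [(0.8, [0.572, -0.147, 0.003])]
scene doming_stand [(0.22, [0.571, -0.15, 0.003]), (0.18, [0.465, 0.021, 0.01])]
scene rubber_base [(0.92, [0.463, 0.018, 0.008])]
scene solder_tray [(0.62, [0.448, -0.283, 0.004]), (0.42, [0.572, -0.15, 0.003])]
side loupe [(0.71, [0.53, 0.406, 0.095])]
side doming_block [(0.75, [0.48, 0.503, 0.023]), (0.73, [0.516, 0.401, 0.064])]
side steel_block [(0.78, [0.506, 0.396, 0.03])]
side solder_block [(0.95, [0.499, 0.375, 0.013])]
side saucer []
side doming_stand [(0.62, [0.583, 0.207, 0.023])]
side rubber_base [(0.83, [0.462, 0.022, 0.012]), (0.65, [0.503, 0.401, 0.029])]
side solder_tray []
{'K': array([[431.374,   0.   , 317.205],
       [  0.   , 431.374, 238.925],
       [  0.   ,   0.   ,   1.   ]]), 'hand_eye': array([[ 0.001, -0.965, -0.264,  0.068],
       [ 1.   ,  0.001,  0.001,  0.002],
       [-0.001, -0.264,  0.965, -0.143],
       [ 0.   ,  0.   ,  0.   ,  1.   ]])}
scene [-0.246 -0.317  1.045]
side [-0.466  0.307  0.583]
```

View pics/scene0.png

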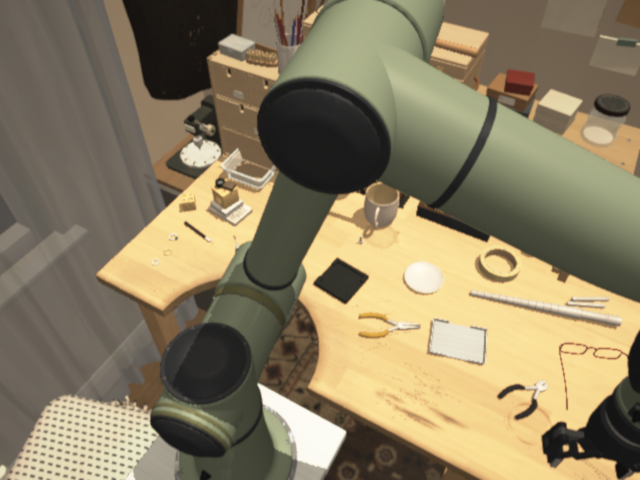

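View pics/side0.png

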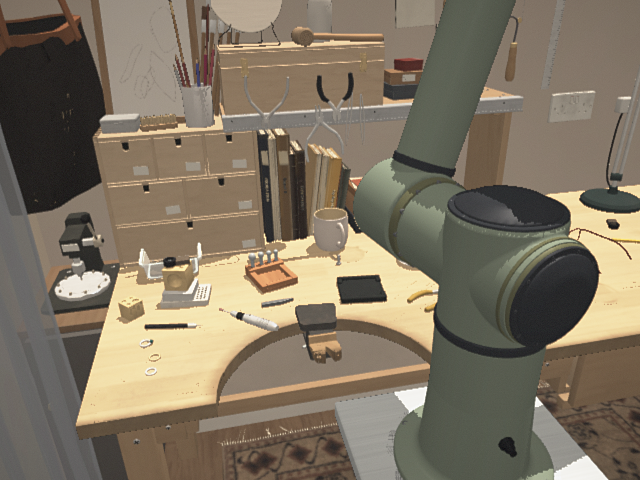

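The job's cube is the one in the pile at scene (228,195), with the loupe on it. The like cube at scene (188,202) / side (130,308) stands alone and isn't part of the job. I'll bring the wrist camera over the pile.

Units first: shifts go in shares of 800 mm and turns go in shares of 120 degrees. So -0.37 m / 0.8 = -0.4625, 0.33 m / 0.8 = 0.4125, -1.2 rad / 2.0944 = -0.573.

Emit:
{"op": "arm_command", "data": {
  "targets": [
    [0.085,[0.0625,-0.0375,-0.0375],0],
    [0.085,[0.125,-0.0875,-0.075],-0.0716],
    [0.085,[0.175,-0.15,-0.075],-0.1432],
    [0.085,[0.225,-0.2125,-0.075],-0.2292],
    [0.085,[0.275,-0.275,-0.075],-0.3104],
    [0.085,[0.325,-0.3375,-0.075],-0.3963],
    [0.085,[0.375,-0.4,-0.075],-0.4775],
    [0.085,[0.4125,-0.4625,-0.075],-0.573]
  ]
}}

```text
clock: 1.9
eef_pos: [0.3681, -0.074, 0.2917]
ee_rot: [[0.046, 0.999, 0.002], [0.999, -0.046, -0.0], [-0.0, 0.002, -1.0]]
force: [1.1, -0.1, 0.3]
finger_gap: 0.994
finger_force: 0.0
```

```bash
cat >> h.py <<'E'
def go(x,y,z,yaw=None):
    s=bot.observe();R=np.array(s["ee_rot"]);d=R.T@(np.array([x,y,z])-s["eef_pos"])
    y0=np.arctan2(R[1,0],R[0,0]);t=0 if yaw is None else -(yaw-y0+np.pi)%(2*np.pi)-np.pi if 0 else -((yaw-y0+np.pi)%(2*np.pi)-np.pi)
    print("t",round(s["clock"],2),"pos",np.round(s["eef_pos"],4),"yaw",round(y0,3),"tilt",np.round(R[:2,2],3),"q6",round(s["q"][5],2),"SHIFT",np.round(d,4),"TURN",round(t,3),"F",np.round(s["force"],1),"gap",round(s["finger_gap"]*85.4,1),round(s["finger_force"],1))
E
python3 -c "
from h import *
go(0.50,0.42,0.29,1.57)"
```

```text
t 1.9 pos [ 0.3681 -0.074   0.2917] yaw 1.525 tilt [ 0.002 -0.   ] q6 1.22 SHIFT [0.4995 0.1091 0.0016] TURN -0.045 F [ 1.1 -0.1  0.3] gap 84.9 0.0
```

Converted, 0.48 m / 0.8 = 0.6, 0.42 m / 0.8 = 0.525.

Emit:
{"op": "arm_command", "data": {
  "targets": [
    [0.085,[0.075,0.0163,0],0],
    [0.085,[0.15,0.0325,0],0],
    [0.085,[0.225,0.0488,0],0],
    [0.085,[0.3,0.065,0],0],
    [0.085,[0.375,0.0813,0],0],
    [0.085,[0.45,0.0975,0],0],
    [0.085,[0.525,0.1125,0],0],
    [0.085,[0.6,0.1313,0],0]
  ]
}}

```text
clock: 2.9
eef_pos: [0.4972, 0.4003, 0.2914]
ee_rot: [[0.051, 0.999, 0.001], [0.999, -0.051, 0.0], [0.0, 0.001, -1.0]]
force: [1.4, 0.3, -0.0]
finger_gap: 0.995
finger_force: 0.0
```

Converted, 0.02 m / 0.8 = 0.025, 0.004 m / 0.8 = 0.005.

Emit:
{"op": "arm_command", "data": {
  "targets": [
    [0.085,[0.025,0.005,0],0],
    [0.085,[0.025,0.005,0],0]
  ]
}}

```text
clock: 3.15
eef_pos: [0.5018, 0.4193, 0.2902]
ee_rot: [[0.049, 0.999, -0.001], [0.999, -0.049, -0.001], [-0.001, -0.001, -1.0]]
force: [-0.1, -0.3, -0.1]
finger_gap: 0.996
finger_force: 0.0
```

```bash
python3 - <<'E'
from h import *
go(.5,.42,.29)
save("wrist","w1.png")
for n,z in(("loupe",.11),("doming_block",.083),("steel_block",.033),("solder_block",.014)): print(n,rect("wrist",n,z))
save("scene","s1.png")
for n,z in(("doming_stand",.018),("saucer",.011),("rubber_base",.014),("solder_tray",.012)): print(n,rect("scene",n,z), [(round(r["confidence"],2),np.round(r["location"],3).tolist()) for r in bot.look_for("scene",n)])
E
```

```text
t 3.15 pos [0.5018 0.4193 0.2902] yaw 1.521 tilt [-0.001 -0.001] q6 2.2 SHIFT [ 0.0007 -0.0018  0.0002] TURN 0 F [-0.1 -0.3 -0.1] gap 85.0 0.0
loupe [(0.72, [363.0, 214.0], [539.8, 406.8, 26.8, 53.3, 6.5])]
doming_block [(0.87, [302.0, 98.0], [496.2, 498.9, 30.8, 31.0, 40.9]), (0.75, [361.0, 206.0], [537.1, 405.8, 55.6, 53.7, 73.0])]
steel_block [(0.78, [343.0, 190.0], [536.0, 403.0, 66.3, 65.4, 78.9])]
solder_block [(0.62, [345.0, 250.0], [530.8, 353.4, 24.7, 70.8, 80.4])]
doming_stand [(0.79, [297.0, 219.0], [577.9, 203.2, 144.7, 91.8, 18.7])] [(0.94, [0.575, 0.203, 0.021])]
saucer [(0.82, [422.0, 277.0], [569.8, -151.7, 91.7, 93.2, 65.5])] [(0.66, [0.572, -0.148, 0.005])]
rubber_base [(0.89, [341.0, 280.0], [462.9, 16.6, 105.6, 110.9, 84.2])] [(0.61, [0.466, 0.021, 0.01])]
solder_tray [(0.75, [456.0, 342.0], [442.1, -284.3, 92.8, 119.6, 14.9])] [(0.89, [0.447, -0.284, 0.007])]
```

View pics/w1.png

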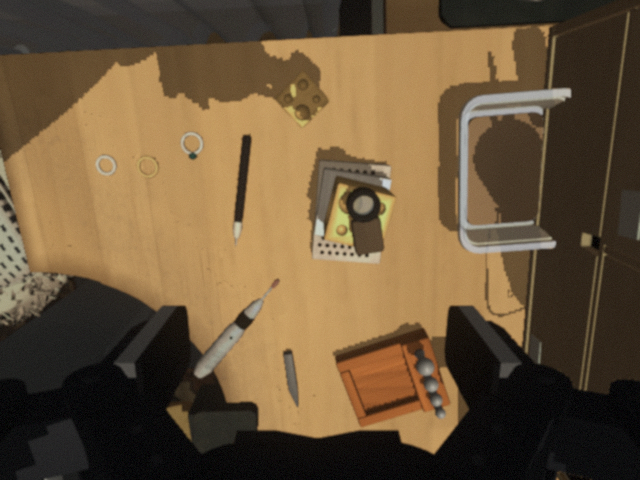

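View pics/s1.png

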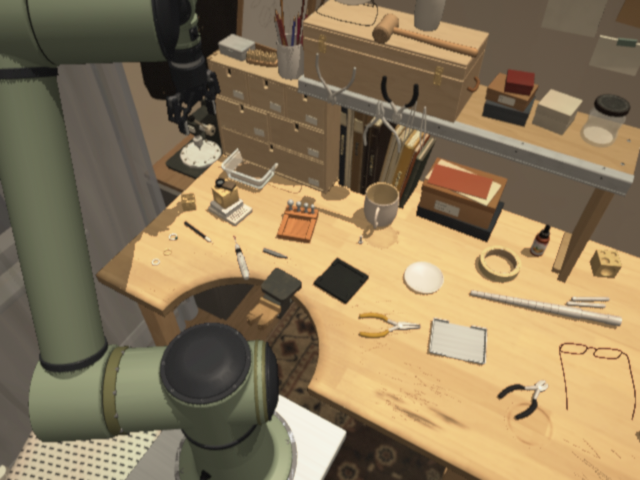

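The wrist view shows the pile at (355,210): the loupe barrel at (364,204) and its case at (370,240) on the cube, then the steel block, then the holed block. The small cube at (303,98) measures about 30 mm across. The scene view shows another cube at (606,263), by the lamp. The cube in the pile measures about 54 mm, so it fits the 50 mm description. I'll go above the loupe and check with an enlarged crop.

Converted, 0.09 m / 0.8 = 0.1125, 0.045 m / 0.8 = 0.0563, -0.163 rad / 2.0944 = -0.0778.

Emit:
{"op": "arm_command", "data": {
  "targets": [
    [0.085,[-0.01,0.05,0.0563],-0.0382],
    [0.085,[-0.01,0.05,0.1125],-0.0778],
    [0.085,[-0.01,0.05,0.1125],-0.0778],
    [0.085,[-0.01,0.05,0.1125],-0.0778]
  ]
}}

```text
clock: 4.35
eef_pos: [0.542, 0.4085, 0.203]
ee_rot: [[-0.111, 0.994, 0.001], [0.994, 0.111, 0.001], [0.001, 0.002, -1.0]]
force: [-1.0, -0.4, 0.2]
finger_gap: 0.996
finger_force: 0.0
```

```bash
python3 - <<'E'
from h import *
go(.5405,.4085,.086,1.684)
save("wrist","w2.png",(180,80,500,400),1.8)
for n,z in(("loupe",.097),("doming_block",.083),("steel_block",.033),("solder_block",.014)): print(n,rect("wrist",n,z),[(round(r["confidence"],2),np.round(r["location"],3).tolist()) for r in bot.look_for("wrist",n)])
print(ray("wrist",[320,240],.097))
E
```

```text
t 4.35 pos [0.542  0.4085 0.203 ] yaw 1.682 tilt [0.001 0.001] q6 2.0 SHIFT [ 1.00e-04 -1.60e-03  1.17e-01] TURN -0.002 F [-1.  -0.4  0.2] gap 85.1 0.0
loupe [(0.74, [314.0, 229.0], [542.2, 406.2, 26.1, 54.9, 6.3])] [(0.56, [0.542, 0.407, 0.093])]
doming_block [(0.92, [263.0, 70.0], [501.8, 498.3, 30.6, 33.1, 41.2])] [(0.96, [0.495, 0.504, 0.035]), (0.72, [0.523, 0.417, 0.083])]
steel_block [(0.86, [297.0, 193.0], [535.7, 405.3, 66.6, 64.3, 78.6])] [(0.81, [0.514, 0.429, 0.028])]
solder_block [(0.8, [309.0, 170.0], [536.7, 437.5, 73.7, 29.9, 9.6])] [(0.82, [0.524, 0.432, 0.016])]
[[0.54512837 0.40503964 0.097     ]]
```

View pics/w2.png

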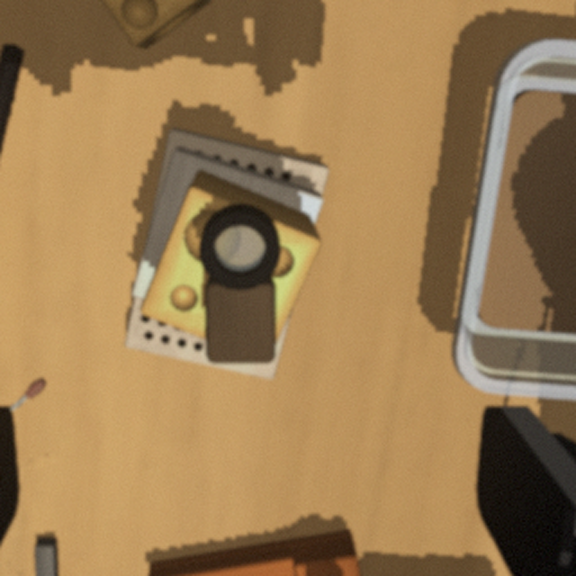

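Enlarged, the cube under the loupe, seen at crop (235,260), is the large brass one with round hollows. It carries the loupe, aligned with the tool, so it is the one meant. Now I'll grasp the loupe.

Converted, 0.116 m / 0.8 = 0.145, 0.05 m / 0.8 = 0.0625.

Emit:
{"op": "arm_command", "data": {
  "targets": [
    [0.055,[0.0025,0,0.0625],0],
    [0.055,[0.0025,0,0.1125],0],
    [0.055,[0.0025,0,0.145],0],
    [0.055,[0.0025,0,0.145],0],
    [0.0,[0.0025,0,0.145],0],
    [0.0,[0.0025,0,0.145],0],
    [0.0,[0.0025,0,0.145],0],
    [0.0,[0.0025,0,0.145],0]
  ]
}}

```text
clock: 5.8
eef_pos: [0.5424, 0.4107, 0.0874]
ee_rot: [[-0.111, 0.994, 0.003], [0.994, 0.111, 0.002], [0.002, 0.003, -1.0]]
force: [-1.1, -0.7, 5.4]
finger_gap: 0.275
finger_force: 58.8
```

Converted, -0.11 m / 0.8 = -0.1375, -0.08 m / 0.8 = -0.1.

Emit:
{"op": "arm_command", "data": {
  "targets": [
    [0.0,[0,0,0],0],
    [0.0,[0,0,0],0],
    [0.0,[0,0,-0.0375],0],
    [0.0,[0,0,-0.1],0],
    [0.0,[0,0,-0.1375],0]
  ]
}}

```text
clock: 6.42
eef_pos: [0.5423, 0.4105, 0.1986]
ee_rot: [[-0.111, 0.994, 0.003], [0.994, 0.111, 0.002], [0.001, 0.003, -1.0]]
force: [-0.0, 0.2, -0.5]
finger_gap: 0.273
finger_force: 58.8
```

```bash
python3 - <<'E'
from h import *
go(.571,-.15,.2,1.684)
save("wrist","w3.png")
print(rect("wrist","doming_block",.083),rect("wrist","loupe",.2))
E
```

```text
t 6.42 pos [0.5423 0.4105 0.1986] yaw 1.682 tilt [0.003 0.002] q6 2.0 SHIFT [-0.5602 -0.0339 -0.0024] TURN -0.002 F [-0.   0.2 -0.5] gap 23.3 58.8
[(0.87, [304.0, 223.0], [540.7, 408.7, 56.5, 50.3, 73.4]), (0.87, [261.0, 72.0], [502.9, 499.4, 29.8, 32.3, 41.2]), (0.75, [308.0, 171.0], [540.0, 447.6, 56.3, 18.8, 4.4])] [(0.82, [319.0, 318.0], [544.0, 403.1, 27.4, 59.2, 2.7])]
```

View pics/w3.png

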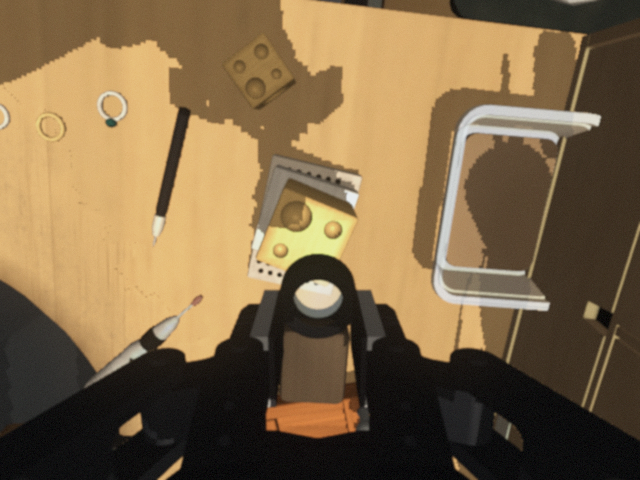

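The loupe is held straight, with its barrel at (318,282) and its case below. The cube, now clear at (304,225), has not moved. On to the saucer.

Converted, -0.48 m / 0.8 = -0.6, -0.011 m / 0.8 = -0.0138.

Emit:
{"op": "arm_command", "data": {
  "targets": [
    [0.0,[-0.075,-0.005,0],0],
    [0.0,[-0.15,-0.0088,0],0],
    [0.0,[-0.225,-0.0138,0],0],
    [0.0,[-0.3,-0.0188,0],0],
    [0.0,[-0.375,-0.0225,0],0],
    [0.0,[-0.45,-0.0275,0],0],
    [0.0,[-0.525,-0.0313,0],0],
    [0.0,[-0.6,-0.0363,0],0]
  ]
}}

```text
clock: 7.58
eef_pos: [0.5649, -0.072, 0.1937]
ee_rot: [[-0.111, 0.994, -0.002], [0.994, 0.111, 0.001], [0.001, -0.002, -1.0]]
force: [0.6, 1.0, -1.2]
finger_gap: 0.275
finger_force: 58.8
```

Converted, -0.076 m / 0.8 = -0.095, -0.06 m / 0.8 = -0.075.

Emit:
{"op": "arm_command", "data": {
  "targets": [
    [0.0,[-0.075,-0.0063,0],0],
    [0.0,[-0.095,-0.0063,0],0],
    [0.0,[-0.095,-0.0063,0],0]
  ]
}}

```text
clock: 7.95
eef_pos: [0.5687, -0.1468, 0.194]
ee_rot: [[-0.109, 0.994, -0.002], [0.994, 0.109, 0.001], [0.001, -0.002, -1.0]]
force: [-0.5, 0.6, -0.3]
finger_gap: 0.274
finger_force: 58.8
```

```bash
python3 - <<'E'
from h import *
go(.571,-.146,.02)
save("wrist","w4.png")
print(rect("wrist","saucer",.011),bot.look_for("wrist","saucer"))
s=save("scene","s4.png");print(rect("scene","saucer",.011))
E
```

```text
t 7.95 pos [ 0.5687 -0.1468  0.194 ] yaw 1.68 tilt [-0.002  0.001] q6 1.08 SHIFT [0.0003 0.0026 0.174 ] TURN 0 F [-0.5  0.6 -0.3] gap 23.4 58.8
[(0.97, [320.0, 214.0], [574.9, -147.4, 95.5, 87.2, 2.6])] [{'location': [0.5742, -0.1435, 0.007], 'confidence': 0.71}, {'location': [0.4371, -0.2591, -0.001], 'confidence': 0.71}]
[(0.59, [424.0, 277.0], [569.9, -152.3, 92.4, 91.3, 61.7])]
```

View pics/w4.png

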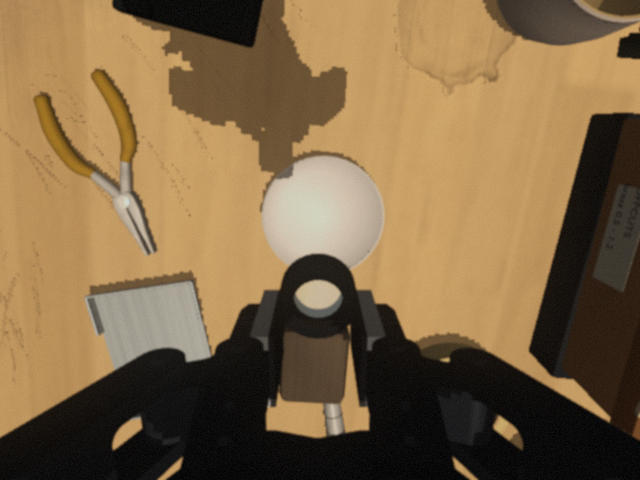

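The saucer is at (323,215), clear and a little to the right of the tool. The scene camera agrees to within 4 mm, so I'll lower the loupe into it.

Converted, 0.182 m / 0.8 = 0.2275, 0.175 m / 0.8 = 0.2188.

Emit:
{"op": "arm_command", "data": {
  "targets": [
    [0.0,[-0.0006,0.0044,0.075],0],
    [0.0,[-0.0006,0.0044,0.15],0],
    [0.0,[-0.0006,0.0044,0.2],0],
    [0.0,[-0.0006,0.0044,0.2188],0],
    [0.0,[-0.0006,0.0044,0.2275],0],
    [0.0,[-0.0006,0.0044,0.2275],0]
  ]
}}

```text
clock: 8.95
eef_pos: [0.574, -0.1466, 0.0144]
ee_rot: [[-0.112, 0.994, 0.002], [0.994, 0.112, -0.001], [-0.001, 0.002, -1.0]]
force: [0.0, -0.6, 0.1]
finger_gap: 0.279
finger_force: 58.8
```

```bash
python3 -c "
from h import *
go(.572,-.147,.0095)"
```

```text
t 8.95 pos [ 0.574  -0.1466  0.0144] yaw 1.683 tilt [ 0.002 -0.001] q6 1.08 SHIFT [-0.0002 -0.0021  0.0049] TURN 0 F [ 0.  -0.6  0.1] gap 23.8 58.8
```

Converted, 0.005 m / 0.8 = 0.0063, -0.001 m / 0.8 = -0.0013.

Emit:
{"op": "arm_command", "data": {
  "targets": [
    [0.0,[0,-0.0013,0.0038],0],
    [0.0,[0,-0.0013,0.0063],0],
    [0.0,[0,-0.0013,0.0063],0]
  ]
}}

```text
clock: 9.32
eef_pos: [0.5723, -0.1469, 0.0087]
ee_rot: [[-0.111, 0.994, 0.001], [0.994, 0.111, -0.0], [-0.0, 0.001, -1.0]]
force: [-0.3, -0.3, 0.6]
finger_gap: 0.277
finger_force: 58.9
```

Converted, -0.19 m / 0.8 = -0.2375, -0.15 m / 0.8 = -0.1875.

Emit:
{"op": "arm_command", "data": {
  "targets": [
    [0.038,[0,0,0.0006],0],
    [0.038,[0,0,0.0006],0],
    [0.038,[0,0,0],0],
    [0.038,[0,0,-0.0375],0],
    [0.085,[0,0,-0.1125],0],
    [0.085,[0,0,-0.1875],0],
    [0.085,[0,0,-0.2375],0],
    [0.085,[0,0,-0.2375],0]
  ]
}}

```text
clock: 10.32
eef_pos: [0.5743, -0.1475, 0.2024]
ee_rot: [[-0.111, 0.994, 0.007], [0.994, 0.111, -0.003], [-0.004, 0.007, -1.0]]
force: [0.4, 1.2, -0.9]
finger_gap: 0.998
finger_force: 0.0
```

```bash
python3 - <<'E'
from h import *
go(.5375,.4055,.2)
save("wrist","w5.png",(160,60,480,380),1.5)
print(rect("wrist","saucer",.011),rect("wrist","loupe",.018))
E
```

```text
t 10.32 pos [ 0.5743 -0.1475  0.2024] yaw 1.682 tilt [ 0.007 -0.003] q6 1.08 SHIFT [0.5537 0.0249 0.0006] TURN 0 F [ 0.4  1.2 -0.9] gap 85.2 0.0
[(0.63, [316.0, 213.0], [571.3, -150.8, 92.5, 91.6, 6.5])] [(0.71, [313.0, 203.0], [568.3, -149.2, 25.5, 53.7, 0.9])]
```

View pics/w5.png

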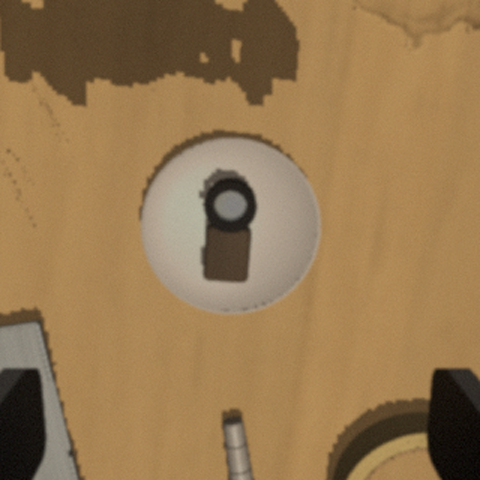

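The loupe lies flat in the saucer, at crop (230,230), about 3 mm from its middle. Back for the cube.

Converted, 0.48 m / 0.8 = 0.6, 0.18 m / 0.8 = 0.225, -1.17 rad / 2.0944 = -0.5586.

Emit:
{"op": "arm_command", "data": {
  "targets": [
    [0.085,[0.075,0.0038,0],0],
    [0.085,[0.15,0.0075,0],-0.0812],
    [0.085,[0.225,0.0113,0],-0.1623],
    [0.085,[0.3,0.015,0],-0.2435],
    [0.085,[0.375,0.0188,0],-0.3247],
    [0.085,[0.45,0.0225,0],-0.4058],
    [0.085,[0.525,0.0263,0],-0.487],
    [0.085,[0.6,0.0288,0],-0.5586]
  ]
}}

```text
clock: 11.48
eef_pos: [0.54, 0.3344, 0.1959]
ee_rot: [[-0.96, 0.28, -0.003], [0.28, 0.96, -0.002], [0.003, -0.003, -1.0]]
force: [1.6, -0.2, 0.8]
finger_gap: 0.999
finger_force: 0.0
```

```bash
python3 -c "
from h import *
go(.54,.406,.2,2.852)"
```

```text
t 11.47 pos [0.54   0.3344 0.1959] yaw 2.857 tilt [-0.003 -0.002] q6 0.72 SHIFT [ 0.0201  0.0687 -0.0042] TURN 0.005 F [ 1.6 -0.2  0.8] gap 85.3 0.0
```

Converted, 0.068 m / 0.8 = 0.085, -0.005 m / 0.8 = -0.0063.

Emit:
{"op": "arm_command", "data": {
  "targets": [
    [0.085,[0.025,0.075,-0.0063],0],
    [0.085,[0.025,0.085,-0.0063],0],
    [0.085,[0.025,0.085,-0.0063],0]
  ]
}}

```text
clock: 11.85
eef_pos: [0.5408, 0.4036, 0.201]
ee_rot: [[-0.959, 0.284, -0.003], [0.284, 0.959, -0.002], [0.002, -0.003, -1.0]]
force: [-0.4, -0.2, -0.4]
finger_gap: 0.998
finger_force: 0.0
```

```bash
python3 - <<'E'
from h import *
go(.54,.406,.041,2.852)
im=save("wrist","w6.png",(160,40,480,360),1.5)
for n,z in(("doming_block",.083),("steel_block",.033),("solder_block",.014)): print(n,rect("wrist",n,z))
print(ray("wrist",[[320,200]],.083))
E
```

```text
t 11.85 pos [0.5408 0.4036 0.201 ] yaw 2.853 tilt [-0.003 -0.002] q6 0.82 SHIFT [0.0011 0.0026 0.16  ] TURN 0.001 F [-0.4 -0.2 -0.4] gap 85.3 0.0
doming_block [(0.61, [435.0, 106.0], [491.3, 487.3, 34.0, 32.9, 41.1])]
steel_block [(0.88, [307.0, 177.0], [527.7, 404.4, 64.7, 51.1, 79.4])]
solder_block [(0.86, [256.0, 206.0], [531.2, 357.6, 29.5, 71.1, 81.9])]
[[0.5249947  0.40779115 0.083     ]]
```

View pics/w6.png

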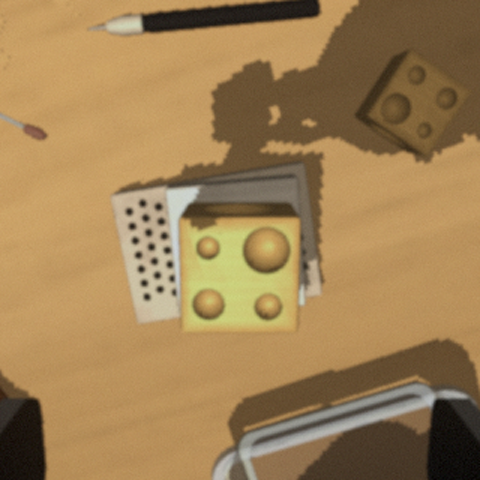

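The cube's top face, crop (181–300, 216–331), is square to the tool and centred on it. I'll grip it at half height.

Emit:
{"op": "arm_command", "data": {
  "targets": [
    [0.085,[0.0025,0,0.075],0],
    [0.085,[0.0025,0,0.15],0],
    [0.085,[0.0025,0,0.1875],0],
    [0.085,[0.0025,0,0.205],0],
    [0.085,[0.0025,0,0.205],0],
    [0.0,[0.0025,0,0.205],0],
    [0.0,[0.0025,0,0.205],0],
    [0.0,[0.0025,0,0.205],0]
  ]
}}

```text
clock: 13.05
eef_pos: [0.541, 0.4047, 0.0413]
ee_rot: [[-0.958, 0.285, 0.003], [0.285, 0.958, 0.001], [-0.003, 0.002, -1.0]]
force: [-0.2, -1.3, 6.5]
finger_gap: 0.576
finger_force: 64.4
```

Converted, -0.1 m / 0.8 = -0.125, -0.06 m / 0.8 = -0.075.

Emit:
{"op": "arm_command", "data": {
  "targets": [
    [0.0,[0,0,0],0],
    [0.0,[0,0,0],0],
    [0.0,[0,0,-0.025],0],
    [0.0,[0,0,-0.075],0],
    [0.0,[0,0,-0.125],0],
    [0.0,[0,0,-0.125],0]
  ]
}}

```text
clock: 13.8
eef_pos: [0.5414, 0.4056, 0.1418]
ee_rot: [[-0.959, 0.285, 0.005], [0.285, 0.959, 0.003], [-0.004, 0.004, -1.0]]
force: [0.6, 0.9, -9.6]
finger_gap: 0.574
finger_force: 65.2
```

```bash
python3 - <<'E'
from h import *
go(.575,.205,.14,3.363)
for n,z in(("steel_block",.033),("solder_block",.014)): print(n,rect("wrist",n,z)) if bot.get_image("wrist") is not None else 0
E
```

```text
t 13.8 pos [0.5414 0.4056 0.1418] yaw 2.853 tilt [0.005 0.003] q6 0.82 SHIFT [-0.0894 -0.1827  0.0014] TURN -0.51 F [ 0.6  0.9 -9.6] gap 49.0 65.2
steel_block [(0.68, [303.0, 190.0], [517.0, 405.0, 62.7, 39.3, 78.4])]
solder_block [(0.67, [287.0, 194.0], [520.3, 395.1, 100.2, 47.6, 84.3])]
```

Converted, -0.105 m / 0.8 = -0.1313, -0.05 m / 0.8 = -0.0625, -0.51 rad / 2.0944 = -0.2435.

Emit:
{"op": "arm_command", "data": {
  "targets": [
    [0.0,[-0.025,-0.0438,-0.025],-0.0621],
    [0.0,[-0.05,-0.0875,-0.05],-0.1241],
    [0.0,[-0.0625,-0.1313,-0.075],-0.1862],
    [0.0,[-0.0625,-0.1313,-0.075],-0.2435],
    [0.0,[-0.0625,-0.1313,-0.075],-0.2435],
    [0.0,[-0.0625,-0.1313,-0.075],-0.2435]
  ]
}}

```text
clock: 14.75
eef_pos: [0.5568, 0.2895, 0.1976]
ee_rot: [[-0.976, -0.218, -0.003], [-0.218, 0.976, -0.001], [0.003, -0.0, -1.0]]
force: [0.4, -0.4, -8.3]
finger_gap: 0.575
finger_force: 66.3
```

```bash
python3 - <<'E'
from h import *
go(.575,.205,.14,3.363)
save("wrist","w7.png")
print(rect("wrist","doming_stand",.018),bot.look_for("wrist","doming_stand"))
E
```

```text
t 14.75 pos [0.5568 0.2895 0.1976] yaw -2.922 tilt [-0.003 -0.001] q6 0.14 SHIFT [ 0.0005 -0.0865  0.0576] TURN -0.002 F [ 0.4 -0.4 -8.3] gap 49.1 66.3
[(0.9, [199.0, 214.0], [576.9, 203.4, 111.6, 93.3, 13.2])] [{'location': [0.5641, 0.2007, 0.0171], 'confidence': 0.81}]
```

View pics/w7.png

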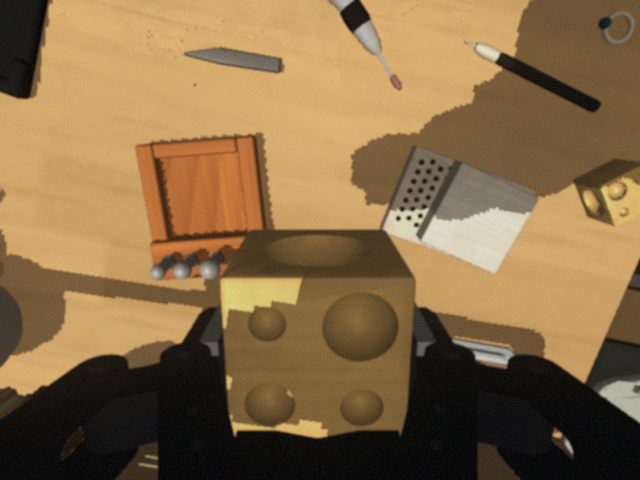

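```bash
python3 - <<'E'
from h import *
p=ray("wrist",[[137,147],[257,135],[266,225],[152,243],[158,158],[240,152]],.018)[:,:2]*1000
print(p.round(1)); 
d=p[1]-p[0];print(np.hypot(*d),np.degrees(np.arctan2(d[1],d[0])))
y=d/np.hypot(*d);x=np.array([y[1],-y[0]]);print("centre",(p[0]+p[1])/2+42*x)
d=p[5]-p[4];print(np.hypot(*d),"inner centre",(p[4]+p[5])/2+31*x, np.degrees(np.arctan2(d[1],d[0])))
im=cv2.imread("pics/w7.png")[110:290,110:290];cv2.imwrite("pics/w7c.png",cv2.resize(im,None,fx=3.3,fy=3.3,interpolation=cv2.INTER_CUBIC))
E
```

```text
[[540.9 148.5]
 [513.  233.1]
 [577.9 252.3]
 [611.7 168.2]
 [545.4 164.6]
 [527.7 223.1]]
89.02647993371787 108.26498027420396
centre [566.80172686 203.97542489]
61.10134845360855 inner centre [566.01487106 203.56641383] 106.82959701601362
```

View pics/w7c.png

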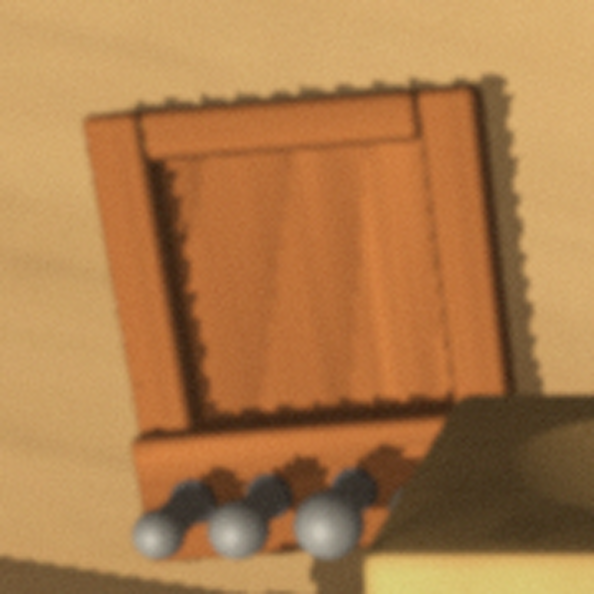

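```bash
python3 - <<'E'
from h import *
f=lambda P,z:ray("wrist",np.array(P)/3.3+110,z)[:,:2]*1000
o=f([[85,118],[472,88]],.018);i=f([[149,160],[424,139]],.018);b=f([[190,430],[455,405]],.024);e=f([[85,118],[145,437]],.018)
for n,p in(("o",o),("i",i),("b",b)):
    d=p[1]-p[0];print(n,p.round(1).tolist(),np.hypot(*d),np.degrees(np.arctan2(d[1],d[0])))
print("centre from inner",(i.mean(0)+b.mean(0))/2)
for a in(13.,16.):
    x=np.array([np.cos(np.radians(a)),np.sin(np.radians(a))]);print(a,o.mean(0)+42*x,i.mean(0)+31*x,b.mean(0)-31*x)
r=f([[418,90],[455,400]],.018);d=r[1]-r[0];print(np.degrees(np.arctan2(d[1],d[0])))
r=f([[143,118],[190,430]],.018);d=r[1]-r[0];print(np.degrees(np.arctan2(d[1],d[0])))
E
```

```text
o [[540.2, 147.6], [514.8, 230.5]] 86.72369214209523 107.0330048030732
i [[546.2, 162.6], [528.1, 222.0]] 62.14137233193053 107.00716834240184
b [[604.8, 181.5], [585.3, 240.4]] 62.00464818510361 108.28306486002782
centre from inner [566.09848272 201.62708017]
13.0 [568.39716025 198.45815347] [567.35795717 199.27906022] [564.83900828 203.97510012]
16.0 [567.84660875 200.58697813] [566.95159773 200.85033556] [565.24536771 202.40382478]
16.893466390337277
15.745788674013745
```

The stand's well, crop (150–455, 140–430), comes to (566, 202) mm and is turned 17°. Its inner side measures 62 mm, as it should. In the hand, the cube's bottom sits about 10 mm below the TCP.

Converted, 0.11 m / 0.8 = 0.1375, 0.098 m / 0.8 = 0.1225, -0.077 rad / 2.0944 = -0.0368.

Emit:
{"op": "arm_command", "data": {
  "targets": [
    [0.0,[0.0088,-0.0563,0.025],-0.0191],
    [0.0,[0.0088,-0.11,0.0625],-0.0368],
    [0.0,[0.0088,-0.11,0.1225],-0.0368],
    [0.0,[0.0088,-0.11,0.1375],-0.0368],
    [0.0,[0.0088,-0.11,0.1375],-0.0368]
  ]
}}

```text
clock: 15.52
eef_pos: [0.5696, 0.2026, 0.0889]
ee_rot: [[-0.956, -0.294, -0.002], [-0.294, 0.956, -0.0], [0.002, 0.0, -1.0]]
force: [0.3, -0.3, -8.1]
finger_gap: 0.579
finger_force: 66.3
```

```bash
python3 -c "
from h import *
go(.5694,.2024,.030,-2.845)"
```

```text
t 15.53 pos [0.5696 0.2026 0.0889] yaw -2.843 tilt [-0.002 -0.   ] q6 -0.08 SHIFT [ 0.0002 -0.0002  0.0589] TURN 0.002 F [ 0.3 -0.3 -8.1] gap 49.5 66.3
```

Converted, 0.068 m / 0.8 = 0.085, 0.066 m / 0.8 = 0.0825.

Emit:
{"op": "arm_command", "data": {
  "targets": [
    [0.0,[0,0,0.05],0],
    [0.0,[0,0,0.0725],0],
    [0.0,[0,0,0.0775],0],
    [0.0,[0,0,0.0825],0],
    [0.0,[0,0,0.085],0],
    [0.0,[0,0,0.085],0]
  ]
}}

```text
clock: 16.27
eef_pos: [0.5706, 0.2022, 0.0219]
ee_rot: [[-0.956, -0.293, 0.001], [-0.293, 0.956, 0.0], [-0.001, -0.0, -1.0]]
force: [-0.5, -0.5, -8.8]
finger_gap: 0.577
finger_force: 66.3
```

No contact yet, so the bottom is at roughly 12 mm. I'll go down gently.

Converted, 0.004 m / 0.8 = 0.005, 0.003 m / 0.8 = 0.0038.

Emit:
{"op": "arm_command", "data": {
  "targets": [
    [0.0,[0,0,0.0025],0],
    [0.0,[0,0,0.0038],0],
    [0.0,[0,0,0.005],0],
    [0.0,[0,0,0.005],0]
  ]
}}

```text
clock: 16.77
eef_pos: [0.57, 0.2021, 0.0172]
ee_rot: [[-0.956, -0.293, -0.0], [-0.293, 0.956, -0.0], [0.0, 0.0, -1.0]]
force: [-0.1, 0.6, -8.8]
finger_gap: 0.583
finger_force: 66.4
```

Converted, 0.002 m / 0.8 = 0.0025, 0.001 m / 0.8 = 0.0013.

Emit:
{"op": "arm_command", "data": {
  "targets": [
    [0.0,[0,0,0.0013],0],
    [0.0,[0,0,0.0025],0],
    [0.0,[0,0,0.0025],0]
  ]
}}

```text
clock: 17.15
eef_pos: [0.5703, 0.2021, 0.0163]
ee_rot: [[-0.956, -0.293, 0.001], [-0.293, 0.956, 0.0], [-0.001, -0.0, -1.0]]
force: [-5.1, -2.0, 4.5]
finger_gap: 0.58
finger_force: 67.8
```

Converted, -0.185 m / 0.8 = -0.2313, -0.001 m / 0.8 = -0.0013.

Emit:
{"op": "arm_command", "data": {
  "targets": [
    [0.07,[0,0,-0.0013],0],
    [0.07,[0,0,-0.0025],0],
    [0.07,[0,0,-0.0025],0],
    [0.085,[0,0,-0.05],0],
    [0.085,[0,0,-0.125],0],
    [0.085,[0,0,-0.2],0],
    [0.085,[0,0,-0.2313],0],
    [0.085,[0,0,-0.2313],0]
  ]
}}

```text
clock: 18.15
eef_pos: [0.572, 0.2025, 0.203]
ee_rot: [[-0.956, -0.293, 0.005], [-0.293, 0.956, 0.001], [-0.006, -0.0, -1.0]]
force: [0.2, 0.2, -0.7]
finger_gap: 0.996
finger_force: 0.0
```

```bash
python3 - <<'E'
from h import *
go(.535,.402,.2,1.38)
save("wrist","w8.png")
print(rect("wrist","doming_block",.058))
for n,z in(("steel_block",.033),("solder_block",.014)): print(n,rect("wrist",n,z))
E
```

```text
t 18.15 pos [0.572  0.2025 0.203 ] yaw -2.844 tilt [0.005 0.001] q6 -0.08 SHIFT [-0.0232  0.2015  0.003 ] TURN 2.059 F [ 0.2  0.2 -0.7] gap 85.0 0.0
[(0.83, [318.0, 196.0], [560.3, 197.7, 53.9, 50.2, 17.1])]
steel_block [(0.95, [578.0, 241.0], [528.8, 395.1, 74.0, 63.8, 78.1])]
solder_block [(0.85, [531.0, 229.0], [527.5, 376.6, 84.1, 69.3, 83.3])]
```

View pics/w8.png

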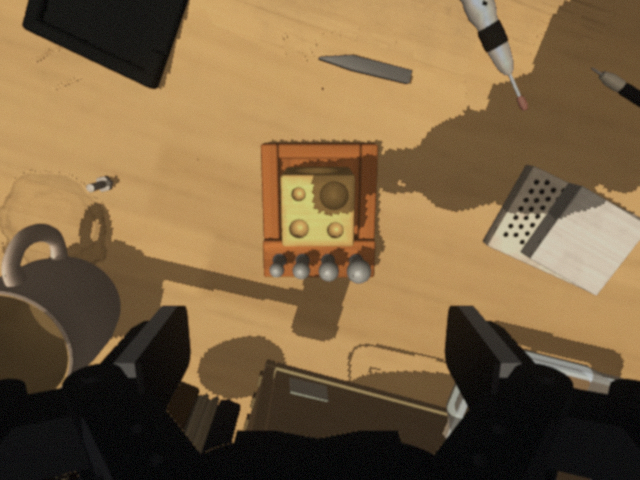

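The cube sits in the well at (317,210), square to the rims. The steel block and the holed block are at (560,230). I have two pictures left, so from here I'll measure numerically where I can. Next is the view over the steel block.

Converted, 0.2 m / 0.8 = 0.25, -0.025 m / 0.8 = -0.0313, 0.5 rad / 2.0944 = 0.2387.

Emit:
{"op": "arm_command", "data": {
  "targets": [
    [0.085,[-0.0063,0.0625,0],0.0477],
    [0.085,[-0.0125,0.125,0],0.1194],
    [0.085,[-0.025,0.1875,0],0.191],
    [0.085,[-0.0313,0.25,0.0038],0.2387],
    [0.085,[-0.0313,0.25,0.0038],0.2387],
    [0.085,[-0.0313,0.25,0.0038],0.2387]
  ]
}}

```text
clock: 19.1
eef_pos: [0.5347, 0.4, 0.1956]
ee_rot: [[-0.98, 0.2, -0.002], [0.2, 0.98, -0.002], [0.002, -0.002, -1.0]]
force: [-0.4, -1.0, -0.8]
finger_gap: 0.994
finger_force: 0.0
```

```bash
cat >> h.py <<'E'
def corners(cam,name,z):
    o=[]
    for r in bot.outline_of(cam,name):
        c=max(cv2.findContours(r["region"].astype(np.uint8),0,2)[0],key=cv2.contourArea)
        a=cv2.approxPolyDP(cv2.convexHull(c),6,True)[:,0]
        o.append((round(r["confidence"],2),a.tolist(),(ray(cam,a,z)[:,:2]*1000).round(1).tolist()))
    return o
E
python3 - <<'E'
from h import *
go(.535,.402,.012,2.941)
im=save("wrist","w9.png")
for n,z in(("steel_block",.033),("solder_block",.014)):
    print(n,rect("wrist",n,z))
    for c in corners("wrist",n,z): print(c)
M=ray("wrist",[[317,239]],.433);print(M)
E
```

```text
t 19.1 pos [0.5347 0.4    0.1956] yaw 2.94 tilt [-0.002 -0.002] q6 0.73 SHIFT [-0.0003  0.0024  0.1836] TURN -0.001 F [-0.4 -1.  -0.8] gap 84.8 0.0
steel_block [(0.75, [315.0, 201.0], [535.3, 403.5, 64.9, 66.6, 78.4])]
(0.75, [[367, 167], [367, 254], [284, 255], [281, 168]], [[509.7, 439.3], [573.2, 428.3], [561.6, 367.5], [498.2, 379.7]])
solder_block [(0.96, [263.0, 210.0], [530.3, 356.6, 30.1, 73.2, 76.5])]
(0.96, [[283, 165], [282, 255], [255, 257], [243, 171]], [[498.4, 379.9], [567.3, 363.4], [564.6, 342.0], [496.7, 349.4]])
[[0.44588674 0.41689054 0.433     ]]
```

Steel block: corners give 64.7 x 62 mm, centre (536, 403.5), aligned with the tool. I'll grasp it with the tips just above the ceramic block.

Converted, 0.182 m / 0.8 = 0.2275, 0.004 m / 0.8 = 0.005.

Emit:
{"op": "arm_command", "data": {
  "targets": [
    [0.085,[-0.0013,0.005,0.075],0],
    [0.085,[-0.0013,0.005,0.15],0],
    [0.085,[-0.0013,0.005,0.2],0],
    [0.085,[-0.0013,0.005,0.2225],0],
    [0.085,[-0.0013,0.005,0.2275],0],
    [0.085,[-0.0013,0.005,0.2275],0]
  ]
}}

```text
clock: 20.1
eef_pos: [0.5384, 0.4049, 0.0169]
ee_rot: [[-0.98, 0.201, 0.002], [0.201, 0.98, 0.001], [-0.002, 0.002, -1.0]]
force: [-1.1, 0.7, -0.2]
finger_gap: 0.994
finger_force: 0.0
```

Converted, 0.001 m / 0.8 = 0.0013.

Emit:
{"op": "arm_command", "data": {
  "targets": [
    [0.0,[0,0,0.0013],0],
    [0.0,[0,0,0.0013],0],
    [0.0,[0,0,0.0013],0],
    [0.0,[0,0,0.0013],0]
  ]
}}

```text
clock: 20.6
eef_pos: [0.5384, 0.4048, 0.0166]
ee_rot: [[-0.98, 0.201, 0.003], [0.201, 0.98, 0.001], [-0.003, 0.002, -1.0]]
force: [-0.8, -1.8, 5.2]
finger_gap: 0.723
finger_force: 67.5
```

Converted, -0.15 m / 0.8 = -0.1875, -0.1 m / 0.8 = -0.125.

Emit:
{"op": "arm_command", "data": {
  "targets": [
    [0.0,[0,0,-0.0063],0],
    [0.0,[0,0,-0.0188],0],
    [0.0,[0,0,-0.0625],0],
    [0.0,[0,0,-0.125],0],
    [0.0,[0,0,-0.1875],0],
    [0.0,[0,0,-0.1875],0]
  ]
}}

```text
clock: 21.35
eef_pos: [0.5399, 0.4061, 0.1695]
ee_rot: [[-0.98, 0.201, 0.008], [0.201, 0.98, 0.005], [-0.007, 0.006, -1.0]]
force: [-0.1, -0.3, -7.1]
finger_gap: 0.731
finger_force: 69.3
```

```bash
python3 - <<'E'
from h import *
go(.50,.10,.17,2.985)
im=save("wrist","w10.png")
for n,z in(("steel_block",.18),("solder_block",.014)):
    print(n,rect("wrist",n,z))
    for c in corners("wrist",n,z): print(c)
E
```

```text
t 21.35 pos [0.5399 0.4061 0.1695] yaw 2.939 tilt [0.008 0.005] q6 0.74 SHIFT [-0.0224 -0.3079 -0.0023] TURN -0.046 F [-0.1 -0.3 -7.1] gap 62.4 69.3
steel_block [(0.68, [324.0, 315.0], [531.2, 404.2, 64.0, 67.6, 78.9])]
(0.68, [[421, 225], [410, 405], [225, 404], [213, 239], [224, 214], [409, 213]], [[507.0, 440.0], [568.2, 427.8], [555.4, 366.7], [498.8, 377.9], [492.0, 383.1], [502.6, 437.0]])
solder_block [(0.97, [299.0, 176.0], [510.2, 393.0, 98.3, 40.1, 81.1])]
(0.97, [[368, 157], [369, 212], [229, 212], [229, 163]], [[500.4, 443.3], [537.2, 437.7], [518.1, 343.4], [485.8, 351.8]])
```

Converted, -0.378 m / 0.8 = -0.4725, -0.06 m / 0.8 = -0.075, -0.03 rad / 2.0944 = -0.0143.

Emit:
{"op": "arm_command", "data": {
  "targets": [
    [0.0,[-0.015,-0.075,-0.0188],0],
    [0.0,[-0.03,-0.15,-0.0188],0],
    [0.0,[-0.045,-0.225,-0.0188],0],
    [0.0,[-0.0613,-0.3,-0.0188],0],
    [0.0,[-0.0763,-0.375,-0.0188],0],
    [0.0,[-0.0925,-0.45,-0.0188],-0.0143],
    [0.0,[-0.0975,-0.4725,-0.0188],-0.022],
    [0.0,[-0.0975,-0.4725,-0.0188],-0.022]
  ]
}}

```text
clock: 22.6
eef_pos: [0.5366, 0.0168, 0.1778]
ee_rot: [[-0.987, 0.159, -0.003], [0.159, 0.987, 0.0], [0.003, -0.0, -1.0]]
force: [0.5, 0.6, -6.5]
finger_gap: 0.727
finger_force: 70.2
```

```bash
python3 - <<'E'
from h import *
go(.463,.018,.1,2.985)
im=save("wrist","w11.png",(160,0,480,240),2.5)
print(rect("wrist","rubber_base",.014))
for c in corners("wrist","rubber_base",.014): print(c)
E
```

```text
t 22.6 pos [0.5366 0.0168 0.1778] yaw 2.982 tilt [-0.003  0.   ] q6 0.05 SHIFT [ 0.0727 -0.0105  0.078 ] TURN -0.003 F [ 0.5  0.6 -6.5] gap 62.1 70.2
[]
```

View pics/w11.png

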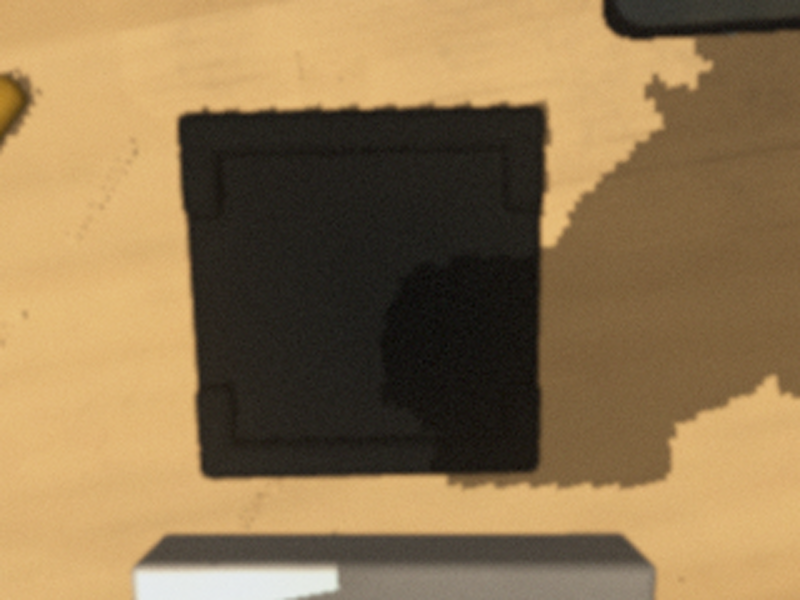

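The base fills crop (180–546, 108–477), with its finger gaps on the left and right, so the current closing direction is right for it.

```bash
python3 - <<'E'
from h import *
f=lambda P,z:ray("wrist",np.array(P)/2.5+[160,0],z)[:,:2]*1000
p=f([[180,115],[546,108],[540,470],[203,477]],.014);print(p.round(1),p.mean(0))
for i in range(4):
    d=p[(i+1)%4]-p[i];print(np.hypot(*d),np.degrees(np.arctan2(d[1],d[0])))
q=f([[218,152],[505,147]],.014);d=q[1]-q[0];print(q,np.hypot(*d))
# held block: bottom front edge, top front edge
print("tool offs", [((ray("wrist",np.array(P)/2.5+[160,0],z)-bot.observe()["eef_pos"])@bot.observe()["ee_rot"]).round(4) .tolist() for P,z in(([[165,535],[622,535]],.1778-.003),([[135,568],[655,566]],.1778+.016))])
go(p[:,0].mean()/1000,p[:,1].mean()/1000,.1)
E
```

```text
[[416.7 -19.9]
 [429.8  75.6]
 [524.7  62.8]
 [511.8 -33.1]] [470.77477419  21.32949635]
96.41721343674483 82.17980438942875
95.72949579639663 -7.70640740296725
96.74621124793781 -97.64603581114787
96.02348212268679 172.09720271770922
[[427.17199365 -11.80786255]
 [437.65823192  63.73026927]] 76.26251079026382
tool offs [[[0.0342, -0.0329, 0.0036], [0.0343, 0.0307, 0.0036]], [[0.0342, -0.0327, -0.0154], [0.0345, 0.0309, -0.0154]]]
t 22.75 pos [0.5369 0.0192 0.1784] yaw 2.986 tilt [-0.002  0.001] q6 0.05 SHIFT [ 0.0655 -0.0082  0.0785] TURN 0 F [ 0.4 -0.  -6.9] gap 61.9 70.2
```

Converted, 0.14 m / 0.8 = 0.175, 0.0646 m / 0.8 = 0.0808, -0.016 rad / 2.0944 = -0.0076.

Emit:
{"op": "arm_command", "data": {
  "targets": [
    [0.0,[0.05,-0.0075,0.025],-0.0076],
    [0.0,[0.0808,-0.0128,0.075],-0.0076],
    [0.0,[0.0808,-0.0128,0.1375],-0.0076],
    [0.0,[0.0808,-0.0128,0.1625],-0.0076],
    [0.0,[0.0808,-0.0128,0.175],-0.0076],
    [0.0,[0.0808,-0.0128,0.175],-0.0076]
  ]
}}

```text
clock: 23.5
eef_pos: [0.4723, 0.019, 0.0391]
ee_rot: [[-0.99, 0.139, -0.001], [0.139, 0.99, 0.0], [0.001, 0.0, -1.0]]
force: [0.9, 0.7, -6.2]
finger_gap: 0.727
finger_force: 70.2
```

```bash
python3 - <<'E'
from h import *
go(.4715,.0192,.012,3.002)
E
```

```text
t 23.5 pos [0.4723 0.019  0.0391] yaw 3.003 tilt [-0.001  0.   ] q6 0.02 SHIFT [0.0008 0.     0.0271] TURN 0.001 F [ 0.9  0.7 -6.2] gap 62.1 70.2
```

Emit:
{"op": "arm_command", "data": {
  "targets": [
    [0.0,[0.0013,0,0.0125],0],
    [0.0,[0.0013,0,0.0225],0],
    [0.0,[0.0013,0,0.0263],0],
    [0.0,[0.0013,0,0.0288],0],
    [0.0,[0.0013,0,0.03],0],
    [0.0,[0.0013,0,0.03],0]
  ]
}}

```text
clock: 24.25
eef_pos: [0.4713, 0.0185, 0.0153]
ee_rot: [[-0.99, 0.14, 0.0], [0.14, 0.99, 0.0], [-0.0, 0.0, -1.0]]
force: [-0.7, 0.4, -6.7]
finger_gap: 0.73
finger_force: 70.2
```

Converted, 0.0035 m / 0.8 = 0.0044, 0.0025 m / 0.8 = 0.0031.

Emit:
{"op": "arm_command", "data": {
  "targets": [
    [0.0,[0,0,0.0019],0],
    [0.0,[0,0,0.0031],0],
    [0.0,[0,0,0.0044],0],
    [0.0,[0,0,0.0044],0]
  ]
}}

```text
clock: 24.75
eef_pos: [0.4712, 0.0185, 0.0117]
ee_rot: [[-0.99, 0.14, -0.0], [0.14, 0.99, 0.0], [0.0, -0.0, -1.0]]
force: [-1.0, -0.2, -7.3]
finger_gap: 0.727
finger_force: 70.3
```

Converted, 0.002 m / 0.8 = 0.0025, 0.001 m / 0.8 = 0.0013.

Emit:
{"op": "arm_command", "data": {
  "targets": [
    [0.0,[0,0,0.0013],0],
    [0.0,[0,0,0.0025],0],
    [0.0,[0,0,0.0025],0]
  ]
}}

```text
clock: 25.12
eef_pos: [0.4713, 0.0185, 0.0115]
ee_rot: [[-0.99, 0.14, 0.001], [0.14, 0.99, 0.0], [-0.001, 0.0, -1.0]]
force: [-6.3, -0.7, 16.0]
finger_gap: 0.723
finger_force: 72.8
```

Converted, -0.19 m / 0.8 = -0.2375, -0.16 m / 0.8 = -0.2.

Emit:
{"op": "arm_command", "data": {
  "targets": [
    [0.08,[0,0,-0.0013],0],
    [0.08,[0,0,-0.0025],0],
    [0.085,[0,0,-0.0038],0],
    [0.085,[0,0,-0.05],0],
    [0.085,[0,0,-0.125],0],
    [0.085,[0,0,-0.2],0],
    [0.085,[0,0,-0.2375],0],
    [0.085,[0,0,-0.2375],0]
  ]
}}

```text
clock: 26.12
eef_pos: [0.4732, 0.0183, 0.2023]
ee_rot: [[-0.99, 0.14, 0.006], [0.14, 0.99, -0.001], [-0.006, 0.0, -1.0]]
force: [0.6, -0.6, -0.0]
finger_gap: 1.0
finger_force: 0.0
```

```bash
python3 - <<'E'
from h import *
go(.528,.40,.2,1.414)
bot.get_image("wrist")
for n,z in(("steel_block",.028),("rubber_base",.014)):
    print(n,rect("wrist",n,z))
    for c in corners("wrist",n,z): print(c)
E
```

```text
t 26.12 pos [0.4732 0.0183 0.2023] yaw 3.001 tilt [ 0.006 -0.001] q6 0.02 SHIFT [-0.0009  0.3856  0.0024] TURN 1.587 F [ 0.6 -0.6 -0. ] gap 85.4 0.0
steel_block [(0.65, [317.0, 198.0], [463.6, 18.2, 64.0, 65.1, 82.0])]
(0.65, [[359, 158], [358, 242], [277, 242], [275, 160]], [[435.3, 52.7], [497.5, 44.9], [489.0, -15.8], [428.4, -7.3]])
rubber_base [(0.73, [326.0, 188.0], [464.0, 18.4, 65.9, 67.7, 82.0]), (0.58, [313.0, 185.0], [463.5, 19.3, 96.2, 95.6, 82.0])]
(0.73, [[358, 157], [358, 242], [277, 243], [274, 160]], [[435.3, 53.2], [501.0, 45.7], [493.0, -17.8], [428.8, -9.4]])
(0.58, [[382, 138], [377, 258], [260, 258], [256, 137]], [[424.0, 72.4], [516.3, 59.2], [503.4, -33.2], [410.4, -19.9]])
```

The steel block is centred in its base to within about 1 mm. Now for the soldering block.

Converted, 0.37 m / 0.8 = 0.4625, 0.34 m / 0.8 = 0.425, 1.44 rad / 2.0944 = 0.6875.

Emit:
{"op": "arm_command", "data": {
  "targets": [
    [0.085,[0,0.0625,0],0.0859],
    [0.085,[0,0.125,0],0.1719],
    [0.085,[0,0.1875,0],0.2578],
    [0.085,[0,0.25,0],0.3438],
    [0.085,[0,0.3125,0],0.4297],
    [0.085,[0,0.375,0],0.5157],
    [0.085,[0,0.425,0],0.6016],
    [0.085,[0,0.4625,0],0.6875]
  ]
}}

```text
clock: 27.38
eef_pos: [0.5222, 0.3864, 0.1977]
ee_rot: [[0.014, 1.0, -0.002], [1.0, -0.014, -0.001], [-0.001, -0.002, -1.0]]
force: [-0.0, -0.3, -0.0]
finger_gap: 0.995
finger_force: 0.0
```

```bash
python3 - <<'E'
from h import *
go(.528,.40,.2,1.414)
E
```

```text
t 27.38 pos [0.5222 0.3864 0.1977] yaw 1.557 tilt [-0.002 -0.001] q6 2.11 SHIFT [ 0.0137  0.0056 -0.0023] TURN 0.143 F [-0.  -0.3 -0. ] gap 85.0 0.0
```

Converted, 0.01 m / 0.8 = 0.0125, 0.005 m / 0.8 = 0.0063, 0.143 rad / 2.0944 = 0.0683.

Emit:
{"op": "arm_command", "data": {
  "targets": [
    [0.085,[0.0125,0.0063,0],0.0683],
    [0.085,[0.0125,0.0063,0],0.0683],
    [0.085,[0.0125,0.0063,0],0.0683],
    [0.085,[0.0125,0.0063,0],0.0683]
  ]
}}

```text
clock: 27.88
eef_pos: [0.5279, 0.394, 0.1996]
ee_rot: [[0.152, 0.988, -0.001], [0.988, -0.152, -0.0], [-0.0, -0.001, -1.0]]
force: [0.4, -0.0, -0.4]
finger_gap: 0.998
finger_force: 0.0
```

```bash
python3 - <<'E'
from h import *
go(.528,.40,.2,1.414)
bot.get_image("wrist")
n,z="solder_block",.014
print(n,rect("wrist",n,z))
for c in corners("wrist",n,z): print(c,np.mean(c[2],0))
bot.get_image("scene");print(rect("scene",n,z),rect("scene","solder_tray",.012));print(corners("scene","solder_tray",.012))
go(.528,.40,.2,1.414)
E
```

```text
t 27.88 pos [0.5279 0.394  0.1996] yaw 1.419 tilt [-0.001 -0.   ] q6 2.25 SHIFT [ 0.0059 -0.0008 -0.0004] TURN 0.005 F [ 0.4 -0.  -0.4] gap 85.2 0.0
solder_block [(0.68, [313.0, 198.0], [535.6, 395.0, 100.3, 70.0, 82.9])]
(0.68, [[366, 140], [368, 264], [284, 267], [277, 144]], [[573.8, 439.7], [563.6, 342.7], [496.3, 350.5], [507.8, 446.8]]) [535.375 394.925]
[(0.77, [228.0, 209.0], [527.6, 389.8, 106.7, 78.2, 83.5])] [(0.7, [457.0, 341.0], [441.4, -283.5, 91.9, 121.1, 15.3]), (0.43, [344.0, 277.0], [468.5, 19.8, 71.9, 76.2, 80.5])]
[(0.7, [[433, 319], [485, 329], [484, 362], [431, 352]], [[467.1, -216.0], [499.2, -326.8], [418.7, -349.8], [385.8, -242.6]]), (0.43, [[338, 263], [359, 275], [345, 294], [323, 281]], [[505.7, 48.1], [497.6, -13.8], [430.9, -10.1], [438.9, 53.6]])]
t 28.23 pos [0.5281 0.3947 0.1999] yaw 1.418 tilt [0. 0.] q6 2.25 SHIFT [ 0.0053 -0.0009 -0.0001] TURN 0.004 F [ 0.8 -0.1  0.1] gap 85.1 0.0
```

Soldering block: 100.3 x 70.0 mm at (535.5, 395), turned 82.9°. I'll go down over it in two stages.

Converted, 0.175 m / 0.8 = 0.2188, 0.0073 m / 0.8 = 0.0091, -0.029 rad / 2.0944 = -0.0138.

Emit:
{"op": "arm_command", "data": {
  "targets": [
    [0.085,[0.0018,0.0091,0.075],-0.0138],
    [0.085,[0.0018,0.0091,0.15],-0.0138],
    [0.085,[0.0018,0.0091,0.2],-0.0138],
    [0.085,[0.0018,0.0091,0.2188],-0.0138],
    [0.085,[0.0018,0.0091,0.2188],-0.0138],
    [0.085,[0.0018,0.0091,0.2188],-0.0138]
  ]
}}

```text
clock: 28.98
eef_pos: [0.5371, 0.396, 0.027]
ee_rot: [[0.123, 0.992, 0.003], [0.992, -0.123, 0.002], [0.002, 0.003, -1.0]]
force: [0.0, -0.5, -0.1]
finger_gap: 0.99
finger_force: 0.0
```

```bash
python3 - <<'E'
from h import *
go(.5355,.395,-.004,1.447)
E
```

```text
t 28.98 pos [0.5371 0.396  0.027 ] yaw 1.447 tilt [0.003 0.002] q6 2.22 SHIFT [-0.0013 -0.0015  0.031 ] TURN 0.0 F [ 0.  -0.5 -0.1] gap 84.5 0.0
```

Converted, 0.029 m / 0.8 = 0.0363, -0.0015 m / 0.8 = -0.0019.

Emit:
{"op": "arm_command", "data": {
  "targets": [
    [0.085,[-0.0013,-0.0019,0.0188],0],
    [0.085,[-0.0013,-0.0019,0.0313],0],
    [0.085,[-0.0013,-0.0019,0.0363],0],
    [0.085,[-0.0013,-0.0019,0.0363],0],
    [0.085,[-0.0013,-0.0019,0.0363],0]
  ]
}}

```text
clock: 29.6
eef_pos: [0.5341, 0.3944, -0.004]
ee_rot: [[0.123, 0.992, 0.0], [0.992, -0.123, 0.0], [0.0, 0.0, -1.0]]
force: [-0.2, -1.1, -0.2]
finger_gap: 0.992
finger_force: 0.0
```

Emit:
{"op": "arm_command", "data": {
  "targets": [
    [0.0,[0,0,0],0],
    [0.0,[0,0,0],0],
    [0.0,[0,0,0],0],
    [0.0,[0,0,0],0]
  ]
}}

```text
clock: 30.1
eef_pos: [0.5345, 0.3947, -0.0033]
ee_rot: [[0.123, 0.992, 0.001], [0.992, -0.123, 0.001], [0.001, 0.001, -1.0]]
force: [0.0, -1.0, 6.1]
finger_gap: 0.795
finger_force: 68.3
```

Converted, -0.2 m / 0.8 = -0.25, -0.19 m / 0.8 = -0.2375.

Emit:
{"op": "arm_command", "data": {
  "targets": [
    [0.0,[0,0,-0.0063],0],
    [0.0,[0,0,-0.025],0],
    [0.0,[0,0,-0.0875],0],
    [0.0,[0,0,-0.1625],0],
    [0.0,[0,0,-0.2375],0],
    [0.0,[0,0,-0.25],0],
    [0.0,[0,0,-0.25],0]
  ]
}}

```text
clock: 30.98
eef_pos: [0.534, 0.3944, 0.1966]
ee_rot: [[0.123, 0.992, 0.001], [0.992, -0.123, 0.001], [0.001, 0.001, -1.0]]
force: [-1.3, -0.3, -2.2]
finger_gap: 0.798
finger_force: 68.6
```

```bash
python3 - <<'E'
from h import *
go(.44,-.19,.2,1.84)
bot.get_image("wrist")
for c in corners("wrist","solder_block",.214): print(c,np.mean(c[2],0))
E
```

```text
t 30.98 pos [0.534  0.3944 0.1966] yaw 1.447 tilt [0.001 0.001] q6 2.22 SHIFT [-0.5915 -0.0213 -0.0039] TURN -0.393 F [-1.3 -0.3 -2.2] gap 68.2 68.6
(0.67, [[433, 177], [417, 443], [219, 445], [201, 178]], [[573.0, 439.4], [563.1, 349.6], [496.0, 356.9], [507.5, 447.2]]) [534.9   398.275]
```

Converted, -0.48 m / 0.8 = -0.6, -0.18 m / 0.8 = -0.225.

Emit:
{"op": "arm_command", "data": {
  "targets": [
    [0.0,[-0.075,0.0025,-0.025],0],
    [0.0,[-0.15,0.005,-0.025],0],
    [0.0,[-0.225,0.0075,-0.025],0],
    [0.0,[-0.3,0.01,-0.025],0],
    [0.0,[-0.375,0.0125,-0.025],0],
    [0.0,[-0.45,0.015,-0.025],0],
    [0.0,[-0.525,0.0175,-0.025],0],
    [0.0,[-0.6,0.02,-0.025],0]
  ]
}}

```text
clock: 32.08
eef_pos: [0.4889, -0.0854, 0.2138]
ee_rot: [[0.123, 0.992, -0.004], [0.992, -0.123, 0.001], [0.001, -0.004, -1.0]]
force: [0.1, 0.1, -2.1]
finger_gap: 0.798
finger_force: 68.5
```

```bash
python3 - <<'E'
from h import *
go(.465,-.371,.22,1.84)
E
```

```text
t 32.08 pos [ 0.4889 -0.0854  0.2138] yaw 1.447 tilt [-0.004  0.001] q6 1.37 SHIFT [-0.2863  0.0114 -0.0065] TURN -0.393 F [ 0.1  0.1 -2.1] gap 68.2 68.5
```

Converted, -0.285 m / 0.8 = -0.3563, -0.24 m / 0.8 = -0.3, -0.39 rad / 2.0944 = -0.1862.

Emit:
{"op": "arm_command", "data": {
  "targets": [
    [0.0,[-0.075,0.0038,-0.0075],-0.0382],
    [0.0,[-0.15,0.0075,-0.0075],-0.0764],
    [0.0,[-0.225,0.0113,-0.0075],-0.1146],
    [0.0,[-0.3,0.0138,-0.0075],-0.1528],
    [0.0,[-0.3563,0.0138,-0.0075],-0.1862],
    [0.0,[-0.3563,0.0138,-0.0075],-0.1862],
    [0.0,[-0.3563,0.0138,-0.0075],-0.1862],
    [0.0,[-0.3563,0.0138,-0.0075],-0.1862]
  ]
}}

```text
clock: 33.08
eef_pos: [0.4663, -0.3666, 0.221]
ee_rot: [[-0.265, 0.964, -0.001], [0.964, 0.265, 0.002], [0.002, -0.001, -1.0]]
force: [0.2, 0.1, -1.6]
finger_gap: 0.796
finger_force: 68.5
```

```bash
python3 - <<'E'
from h import *
go(.465,-.371,.22,1.84)
im=save("wrist","w12.png",(160,0,480,240),2.5)
n="solder_tray"
print(rect("wrist",n,.012))
for c in corners("wrist",n,.012): print(c,np.mean(c[2],0))
go(.442,-.284,.1,1.84)
E
```

```text
t 33.08 pos [ 0.4663 -0.3666  0.221 ] yaw 1.839 tilt [-0.001  0.002] q6 0.51 SHIFT [-0.0039 -0.0025  0.001 ] TURN -0.001 F [ 0.2  0.1 -1.6] gap 68.0 68.5
[(0.82, [316.0, 94.0], [448.5, -284.8, 91.3, 120.2, 15.6])]
(0.82, [[380, 11], [376, 171], [266, 172], [262, 12]], [[474.7, -216.2], [507.4, -329.5], [421.3, -354.1], [390.6, -240.1]]) [ 448.5   -284.975]
t 33.23 pos [ 0.4668 -0.3671  0.2218] yaw 1.839 tilt [-0.  0.] q6 0.51 SHIFT [ 0.0867 -0.0019  0.1219] TURN -0.001 F [ 0.1 -0.4 -1.4] gap 68.2 68.5
```

View pics/w12.png

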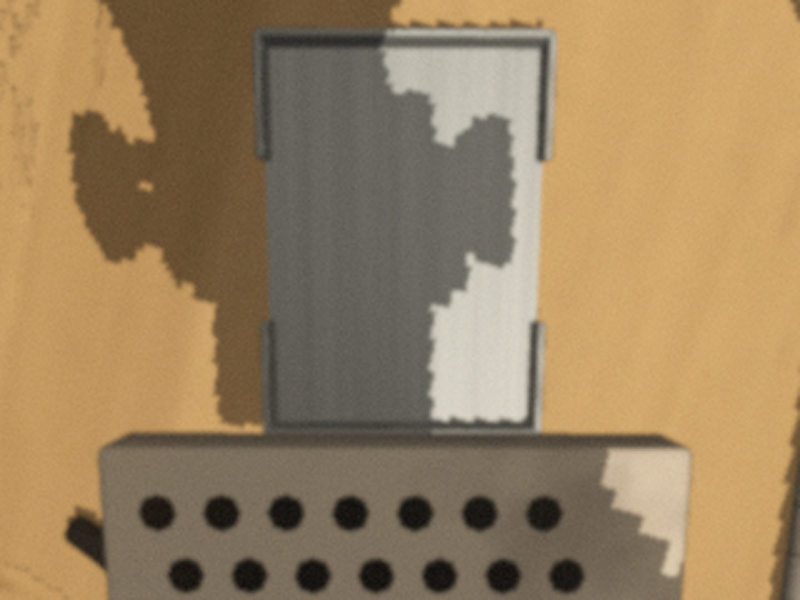

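The whole tray is in view at crop (256–553, 32–432), with its finger gaps left and right at rows 160–320, and it is aligned with the tool.

```bash
python3 - <<'E'
from h import *
s=bot.observe();P0=np.array(s["eef_pos"]);R=np.array(s["ee_rot"])
f=lambda P,z:((ray("wrist",np.array(P)/2.5+[160,0],z)-P0)@R*1000).round(1)
t=f([[256,32],[553,32],[540,432],[266,432]],.012);print(t.tolist(),t.mean(0))
g=f([[263,160],[545,160],[540,320],[268,320]],.012);print(g.tolist(),g.mean(0))
print("held",f([[101,450],[690,450]],P0[2]+.0173).tolist(),f([[130,436],[660,436]],P0[2]+.0033).tolist())
for i in(0,2):print(np.degrees(np.arctan2(*(t[i+1]-t[i])[:2])))
for a,b in((3,0),(2,1)):d=t[b]-t[a];print(np.degrees(np.arctan2(d[1],d[0])),np.hypot(d[0],d[1]))
print(P0+R@np.array([t[:,0].mean(),t[:,1].mean(),0])/1000)
E
```

```text
[[142.0, -39.5, 209.9], [142.2, 48.6, 209.9], [24.0, 49.2, 209.8], [23.9, -40.1, 209.9]] [ 83.025   4.55  209.875]
[[106.6, -38.5, 209.9], [106.7, 47.6, 209.9], [59.4, 47.9, 209.9], [59.2, -38.4, 209.9]] [ 82.975   4.65  209.9  ]
held [[48.6, -33.3, -17.3], [48.7, 35.6, -17.3]] [[48.5, -33.1, -3.3], [48.6, 35.4, -3.3]]
0.13006965059579503
-179.93583901952576
0.2910852831634568 118.10152412225678
-0.29083902235055265 118.20152283282985
[ 0.44915845 -0.2858315   0.22185939]
```

Converted, 0.19 m / 0.8 = 0.2375, 0.05 m / 0.8 = 0.0625.

Emit:
{"op": "arm_command", "data": {
  "targets": [
    [0.0,[0.05,0.0044,0.025],0],
    [0.0,[0.105,0.0044,0.0625],0],
    [0.0,[0.105,0.0044,0.125],0],
    [0.0,[0.105,0.0044,0.1875],0],
    [0.0,[0.105,0.0044,0.225],0],
    [0.0,[0.105,0.0044,0.2375],0],
    [0.0,[0.105,0.0044,0.2375],0]
  ]
}}

```text
clock: 34.1
eef_pos: [0.448, -0.2861, 0.032]
ee_rot: [[-0.264, 0.965, -0.0], [0.965, 0.264, 0.0], [0.0, 0.0, -1.0]]
force: [0.6, 0.5, -0.7]
finger_gap: 0.803
finger_force: 68.4
```

```bash
python3 - <<'E'
from h import *
P=np.array([.4668,-.3671,.2218]);y=1.839
t=P[:2]+.084*np.array([np.cos(y),np.sin(y)])+.0035*np.array([np.sin(y),-np.cos(y)])
go(t[0],t[1],.0017,1.839)
E
```

```text
t 34.1 pos [ 0.448  -0.2861  0.032 ] yaw 1.838 tilt [-0.  0.] q6 0.6 SHIFT [0.0009 0.0002 0.0303] TURN -0.001 F [ 0.6  0.5 -0.7] gap 68.6 68.4
```

Converted, 0.027 m / 0.8 = 0.0338, 0.001 m / 0.8 = 0.0013.

Emit:
{"op": "arm_command", "data": {
  "targets": [
    [0.0,[0.0013,0,0.0125],0],
    [0.0,[0.0013,0,0.025],0],
    [0.0,[0.0013,0,0.03],0],
    [0.0,[0.0013,0,0.0325],0],
    [0.0,[0.0013,0,0.0338],0],
    [0.0,[0.0013,0,0.0338],0]
  ]
}}

```text
clock: 34.85
eef_pos: [0.4475, -0.2854, 0.0049]
ee_rot: [[-0.263, 0.965, 0.0], [0.965, 0.263, -0.0], [-0.0, 0.0, -1.0]]
force: [0.0, 0.2, -1.6]
finger_gap: 0.798
finger_force: 68.5
```

Converted, 0.0035 m / 0.8 = 0.0044, 0.0025 m / 0.8 = 0.0031.

Emit:
{"op": "arm_command", "data": {
  "targets": [
    [0.0,[0,0,0.0019],0],
    [0.0,[0,0,0.0031],0],
    [0.0,[0,0,0.0044],0],
    [0.0,[0,0,0.0044],0]
  ]
}}

```text
clock: 35.35
eef_pos: [0.4475, -0.2853, 0.0017]
ee_rot: [[-0.263, 0.965, 0.0], [0.965, 0.263, -0.0], [-0.0, 0.0, -1.0]]
force: [-0.5, 0.3, 3.5]
finger_gap: 0.796
finger_force: 69.1
```

The contact is at exactly the predicted height, so I'll release and check everything.

Converted, -0.23 m / 0.8 = -0.2875, -0.21 m / 0.8 = -0.2625.

Emit:
{"op": "arm_command", "data": {
  "targets": [
    [0.085,[0,0,0],0],
    [0.085,[0,0,-0.0013],0],
    [0.085,[0,0,-0.0013],0],
    [0.085,[0,0,-0.0375],0],
    [0.085,[0,0,-0.1125],0],
    [0.085,[0,0,-0.1875],0],
    [0.085,[0,0,-0.2625],0],
    [0.085,[0,0,-0.2875],0]
  ]
}}

```text
clock: 36.35
eef_pos: [0.449, -0.2866, 0.2356]
ee_rot: [[-0.263, 0.965, 0.005], [0.965, 0.263, -0.004], [-0.006, 0.004, -1.0]]
force: [0.0, -0.3, 0.5]
finger_gap: 1.001
finger_force: 0.0
```

```bash
python3 - <<'E'
from h import *
go(.4475,-.285,.2,1.839)
bot.get_image("wrist")
for n,z in(("solder_block",.019),("solder_tray",.012)):
    print(n,rect("wrist",n,z))
    for c in corners("wrist",n,z): print(c,np.mean(c[2],0))
bot.get_image("scene");bot.get_image("side")
for n,z in(("loupe",.018),("saucer",.011),("doming_block",.058),("steel_block",.028),("solder_block",.019),("doming_stand",.02)): print(n,rect("scene",n,z),[(round(r["confidence"],2),np.round(r["location"],3).tolist()) for c in("scene","side") for r in bot.look_for(c,n)])
go(.4475,-.285,.2,1.839)
E
```

```text
t 36.35 pos [ 0.449  -0.2866  0.2356] yaw 1.837 tilt [ 0.005 -0.004] q6 0.6 SHIFT [ 0.0021 -0.0012  0.0356] TURN -0.002 F [ 0.  -0.3  0.5] gap 85.5 0.0
solder_block [(0.95, [326.0, 201.0], [448.8, -284.0, 70.2, 99.2, 15.3])]
(0.95, [[357, 138], [354, 251], [277, 252], [273, 138]], [[466.9, -227.6], [491.8, -319.4], [427.9, -337.8], [401.7, -245.5]]) [ 447.075 -282.575]
solder_tray [(0.92, [315.0, 190.0], [445.1, -281.2, 89.2, 117.8, 15.2])]
(0.92, [[368, 124], [364, 260], [265, 260], [260, 124]], [[470.9, -213.2], [501.6, -324.7], [417.5, -347.8], [386.6, -236.3]]) [ 444.15 -280.5 ]
loupe [(0.58, [424.0, 276.0], [566.7, -152.6, 37.9, 56.6, 8.9])] [(0.57, [0.565, -0.156, 0.018])]
saucer [(0.74, [425.0, 277.0], [569.4, -151.9, 93.6, 89.2, 64.0])] [(0.56, [0.572, -0.148, 0.005])]
doming_block [(0.82, [297.0, 221.0], [543.5, 187.2, 94.4, 57.6, 21.7])] [(0.47, [0.44, -0.285, 0.013]), (0.39, [0.463, 0.02, 0.027]), (0.91, [0.548, 0.203, 0.048]), (0.62, [0.481, 0.501, 0.028])]
steel_block [(0.58, [341.0, 277.0], [458.7, 15.4, 72.4, 74.6, 81.1])] [(0.66, [0.461, 0.016, 0.027]), (0.42, [0.436, 0.034, 0.017])]
solder_block [(0.85, [460.0, 339.0], [441.5, -285.2, 80.4, 102.1, 15.1])] [(0.62, [0.44, -0.286, 0.017])]
doming_stand [] [(0.56, [0.561, 0.19, 0.018])]
t 37.6 pos [ 0.4475 -0.2853  0.2313] yaw 1.837 tilt [ 0. -0.] q6 0.6 SHIFT [0.0003 0.0001 0.0313] TURN -0.002 F [ 0.4  0.3 -0.3] gap 84.8 0.0
```

```bash
python3 -c "
from cell import bot
print(bot.hand_in())"
```

```text
the job is handed in; nothing more can be done
None
```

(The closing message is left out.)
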